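Slide the pantry sensor card into its rack and close the ejector levers

ROBOT

A 6-joint arm with a two-finger parallel gripper is mounted at the origin on a cart in front of the work surface, level with it; the furniture and walls round the work are solid. World frame = base frame: x ahead of the robot, y to its left, z up, the work surface at z = 0. Lengths are in m, angles in degrees, forces in N, time in s.
With the tool pointing down it reaches from about 0.3 to 0.75 m from the base axis. Payload 8.5 kg.
Tool frame: the origin (TCP) lies on the centre line of the jaws, within the pads' length; the fingertips stand 17 mm ahead of it and the grasp point (between the pads) lies 2 mm behind it (env.tip_extent is the distance from the TCP to the fingertips, in m); z points along the fingers, y is the direction in which the jaws open and shut (so a half turn about z gives the same grasp; the last joint's range is limited). The gripper opens to 85 mm and grips with 20 to 120 N. Pads are 22 mm wide; open, the fingers measure 114 mm over their backs; the gripper's body (76 mm by 85 mm) begins 54 mm behind the grasp point. The pads swing forward as they close: fully open they stand 13 mm farther back than shut.
Start: joints at [-12.336, 21.807, 74.336, -0, 83.858, -12.336], TCP at [0.55, 0, 0.248] pointing down, gripper open.
Joint ranges: [-178.18, 178.18], [-50.72, 133.34], [12.68, 142.11], [-81.47, 261.47], [9.98, 163.14], [-165.26, 165.26]. Speed limits (degrees/s): [136.94, 136.94, 180, 180, 180, 180].

INTERFACE

Orientations are given as a 3x3 rotation matrix whose columns are the frame's x, y, z axes.
In Python, from rig import telemetry, get_image, camera_params, close_job, env gives the robot as it stands.
- The arm moves only by the tool apply_moves, never from a script. Its argument "motion" is a list of rows, each an object of numbers: "tx", "ty", "tz": the shift along the tool's x, y, z in cm; "turn": the turn about the tool's z in degrees; "jaw": the gripper's target within -1 to 1 (fully open at 1, half-way at 0, shut at -1). In form: [{"tx": .., "ty": .., "tz": .., "turn": .., "jaw": ..}, ...]. A call has 1 to 5 rows; each row is the pose to reach, as a shift and turn from the pose measured when the call began, along the tool's axes at that moment; what a row does not reach only later rows make up. A row lasts 1/12 s, in which the tool goes at most 41.7 mm and 7.16 degrees, less where a joint would pass 70% of its speed; a pose out of reach is approached as far as the arm can. A call with a gripper value outside its range is refused whole. The fingers move at their own pace and stop on an object; "squeeze" is the grip in N (left out, the last holds). Time passes only in rows, so rows that repeat a pose let the fingers close. It gives the time, the measured TCP pose, the force and the opening at its end, in the units of the state.
- telemetry.observe(): the state, without advancing time (a new reading comes with each control period).
- get_image(name): name is "scene" or "side" or "wrist"; returns (picture, depth): 400x640x3 uint8, red, green, blue; 400x640 float32, m along the optical axis (not along the pixel's ray), 0 where there is no reading.
- camera_params(name): a dict with "fx", "fy", "cx", "cy" (pixels), "rvec" (rotation vector, rad) and "tvec" (3), from world to camera coordinates, as OpenCV has them. Camera axes: x right, y down, z forward; pixel columns grow to the right and rows downward; lengths in m; the calibration is good to about 2 mm. The wrist camera is an equidistant fisheye: a pixel r from the principal point sees the ray r / f radians off the axis. A picture is of the moment at which its call begins: read the wrist's pose just before it. camera_params takes no time and is no camera call; for the wrist camera it gives the pose at the moment of the call.
- close_job(): hands the job in, once; it reports no verdict.
The state is a dict: "time_s": time; "q": joint angles; "qvel": joint speeds; "joint_efforts": joint torques, N m; "position": TCP position; "tool_rot": TCP orientation; "ft_force": force on the tool from outside, world axes, zero at the start; "wrist_torque": the same for the moment, N m; "grip_width": finger opening in m.
Only numpy, scipy, OpenCV 4.12 (cv2) and the standard library are available. Lean on these libraries where they do the work, as an engineer would, in place of code of your own. Each camera call takes 0.05 s, during which the arm holds its last target. There are 200 camera calls.

TASK

Take the green sensor card out of the wooden stand, slide it straight down between the two white card guides of the rack until you can feel both spring contacts at the bottom give slightly, without forcing it further by hand. Then swing both orange ejector levers gently inward to their stops so that they press the card fully home and hold it there. Never push hard on the rack, and leave the salt shaker, the spice jar and the food tin where they are.

Things in the scene. Friction and masses are not known exactly. Their poses are not given: they have to be found in the camera images.
- card_grip (a point): Middle of the grey ribbed grip tab on top of the green sensor card: the point to grasp. The tab is 14 mm thick (own x: close the fingers along x), 30 mm wide (y), and rises 38 mm above the plate's top edge; this point is 22 mm above that edge, 16 mm below the tab's top and 107 mm above the card's lower edge. Mass about 0.12 kg.
- card_foot (a point): Middle of the sensor card's lower edge; z up along the card. The plate is 90 mm wide (own y), 85 mm high (z) and 6 mm thick (x). At the start it stands upright in the stand, lower edge 6 mm above the worktop. It may be put in either way round.
- card: The sensor card as a whole, origin and axes as card_foot.
- stand: Low light-wood block 61 x 120 x 34 mm, fixed, with one slot (8.6 mm wide, 97 mm long along its y, 28 mm deep) in which the card stands with its width along the block's y; lift the card 30 mm to free it. Origin in the middle of its underside.
- rack: Fixed rack: grey base 74 x 156 x 12 mm (x, y, z), origin in the middle of its underside, z up. Two white upright guides face each other at y +45 and -45 mm; the card goes in with its width along the rack's y, its middle at x = 0, y = 0. More than about 10 N of push on the card by hand is too much, and so is 25 N on a lever.
- guide_mouth (a point): Midway between the guides at the top of their straight part (84 mm above the worktop). Above it flared lead-ins, 4 mm wider each way, reach up 8 mm. The slots run down to the base with 1.5 mm play on each side of the card in x and y. A sprung leaf in each (22 mm below this point, on the +x face) rubs on the card: it does not fall by itself, and takes about 1 to 4 N to slide.
- touch_nominal (a point): Midway between the guides, 25 mm above the worktop: where the card's lower edge nominally meets the spring contacts (fully seated: 3 mm lower). The black carriage that bears contacts and levers is clamped up to 8 mm higher or lower than nominal, by an amount that is not measured.
- lever_left (a joint): Hinge angle of the left (rack +y) orange ejector lever (rad): 0 = fully open (arm leaning 33 deg outward from upright), 1.2 = closed at its stop (arm leaning 36 deg inward over the card). Starts at 0 to 0.05. A stiff hinge (0.2 Nm): it stays where left. Pushing the end roller inward along its arc takes about 4 N, rising to about 12 N near the end, as its nose presses the card's top corner down.
- lever_right (a joint): Hinge angle of the right (rack -y) orange ejector lever (rad): 0 = fully open (arm leaning 33 deg outward from upright), 1.2 = closed at its stop (arm leaning 36 deg inward over the card). Starts at 0 to 0.05. A stiff hinge (0.2 Nm): it stays where left. Pushing the end roller inward along its arc takes about 4 N, rising to about 12 N near the end, as its nose presses the card's top corner down.
- hinge_nominal_left (a point): Nominal hinge of the left lever, on the rack (rack y +64, z 115.5 mm); the true hinge is up to 8 mm higher or lower, as the carriage is. Axis along rack x. The arm is 60 mm from the hinge to the middle of its end roller (16 mm diameter, 22 mm long along x, at rack x = 0). When open the roller is 33 mm outward of and 50 mm above the hinge, when closed 35 mm inward and 49 mm above.
- hinge_nominal_right (a point): Nominal hinge of the right lever, on the rack (rack y -64, z 115.5 mm); the true hinge is up to 8 mm higher or lower, as the carriage is. Axis along rack x. The arm is 60 mm from the hinge to the middle of its end roller (16 mm diameter, 22 mm long along x, at rack x = 0). When open the roller is 33 mm outward of and 50 mm above the hinge, when closed 35 mm inward and 49 mm above.
- contact_left (a joint): How far the left spring contact of the connector is pressed down (m): 0 free, 0.002 to 0.003 when the card is fully seated, 0.0045 at its stop. A brass block 22 mm wide at rack y +24 mm; it yields at 1.5 N and takes 2 N more per mm. Readings are too noisy to be trusted alone: feel the force.
- contact_right (a joint): How far the right spring contact of the connector is pressed down (m): 0 free, 0.002 to 0.003 when the card is fully seated, 0.0045 at its stop. A brass block 22 mm wide at rack y -24 mm; it yields at 1.5 N and takes 2 N more per mm. Readings are too noisy to be trusted alone: feel the force.
- salt_shaker_mid (a point): Middle of a salt shaker, glass with grey cap, 44 mm across, 90 mm tall, standing loose; not to be moved.
- spice_jar_mid (a point): Middle of a spice jar with red cap, 45 mm across, 106 mm tall, standing loose; not to be moved.
- food_tin_mid (a point): Middle of a blue and white food tin, 57 mm across, 72 mm tall, standing loose; not to be moved.

How it is judged (in metres and radians):
On the way:
1. the card is between the guides and presses both spring contacts by at least 0.5 mm, both levers still open (x of card_foot in the frame of rack between -0.005 and 0.005 m and y of card_foot in the frame of rack between -0.005 and 0.005 m and angle between the z axis of card_foot and the z axis of rack, either way round below 0.06 rad and value of joint each of contact_left, contact_right above 0.0005 m and value of joint each of lever_left, lever_right below 0.5 rad), for 0.2 s.
At the end, for the whole second after the job is handed in: The card stands in the rack, within 5 mm of the middle of the guides and 0.06 rad of upright, lower edge 11 to 33 mm above the worktop, both levers closed (above 1.15 rad of 1.2), both spring contacts pressed by more than 1.2 mm, card released and at rest (x of card_foot in the frame of rack between -0.005 and 0.005 m and y of card_foot in the frame of rack between -0.005 and 0.005 m and angle between the z axis of card_foot and the z axis of rack, either way round below 0.06 rad and z of card_foot in the frame of rack between 0.011 and 0.033 m and value of joint each of lever_left, lever_right above 1.15 rad and value of joint each of contact_left, contact_right above 0.0012 m and linear speed of card below 0.01 m/s and contact force between the fingers and card below 0.1 N); the robot touches nothing.
It fails at once if the card pressed on the rack with more than 20 N while both levers are still open (forced or jammed by hand, or dropped in) (contact force between card and rack above 20 N and value of joint each of lever_left, lever_right below 0.5 rad).
It fails at once if the robot pushes on the rack or a lever with more than 25 N (contact force between any of the fingers, the arm and rack above 25 N).
It fails at once if a bystander moved by more than 15 mm or tipped (distance of any of salt_shaker_mid, spice_jar_mid, food_tin_mid from where it was at the start of the episode above 0.015 m or angle between any of salt_shaker_mid, spice_jar_mid, food_tin_mid's own z axis and vertical above 0.3 rad).
It also fails if it takes over 72 s, if anything falls off the work surface, if the arm or the gripper's body presses on something with over 40 N, if the wrist force passes 120 N, or if a joint passes its speed limit or range.

## Working session

There is one attempt and no reset: what is moved stays moved. The work goes in short steps, Python scripts to look and compute and a tool call to move; the robot and the scene stay as the last step left them, time stands still between calls to the robot, and variables do not carry over. Pictures are saved under pics/ and viewed, about 8 in all and at most 12, crops included, and the job is handed in when it is done.

Besides the shell and the picture viewer there is one more tool, called after "Request:" as name([rows], argument=value, ...), one row to a line, values as JSON. apply_moves: Moves the arm, as the interface text tells. Its arguments: {"type":"object","properties":{"motion":{"type":"array"},"squeeze":{"type":"number"}},"required":["motion"]}

```bash
mkdir -p pics; ls
python3 - <<'E'
from rig import telemetry,get_image,camera_params,env
import cv2,numpy as np
for n in ["scene","side","wrist"]:
    p=camera_params(n); im,d=get_image(n)
    np.savez(f"pics/{n}0.npz",im=im,d=d,**{k:np.array(v) for k,v in p.items()})
    cv2.imwrite(f"pics/{n}0.png",im[:,:,::-1]); print(n,{k:np.round(v,4) for k,v in p.items()})
a=[cv2.imread(f"pics/{n}0.png") for n in ["scene","side"]]
cv2.imwrite("pics/both.png",np.vstack(a)[:, :])
print(telemetry.observe(),env.tip_extent)
E
```

```text
pics
scene {'fx': np.float64(475.8512), 'fy': np.float64(475.8512), 'cx': np.float64(317.7192), 'cy': np.float64(199.3434), 'rvec': array([ 0.7092, -2.3582,  1.4544]), 'tvec': array([0.5122, 0.1959, 1.0836])}
side {'fx': np.float64(437.0006), 'fy': np.float64(437.0006), 'cx': np.float64(314.501), 'cy': np.float64(194.5471), 'rvec': array([ 0.0158,  2.7266, -1.4929]), 'tvec': array([0.5261, 0.0337, 1.1739])}
wrist {'fx': np.float64(309.7069), 'fy': np.float64(309.7069), 'cx': np.float64(322.1229), 'cy': np.float64(202.0124), 'rvec': array([-2.8269e+00, -1.0000e-03,  2.8000e-03]), 'tvec': array([-0.5498, -0.0405,  0.3801])}
{'time_s': 0.15, 'q': array([-1.23341711e+01,  2.18349127e+01,  7.43718787e+01, -1.84243821e-03,
        8.38568015e+01, -1.23359216e+01]), 'qvel': array([ 0.03578441, -0.05297791, -0.15491001, -0.05010781, -0.02545558,
        0.03098346]), 'joint_efforts': array([ 1.94521621e-03, -4.48624384e+01, -2.31344014e+01, -1.86937300e-04,
        3.77541786e-03, -1.65174959e-05]), 'position': array([5.49806757e-01, 4.75054396e-05, 2.47844511e-01]), 'tool_rot': array([[-3.38984067e-05,  9.99999404e-01, -1.09111616e-03],
       [ 9.99999978e-01,  3.41230393e-05,  2.05856205e-04],
       [ 2.05893314e-04, -1.09110916e-03, -9.99999384e-01]]), 'ft_force': array([ 0.47075538, -0.36670001,  1.1278711 ]), 'wrist_torque': array([-0.0010516 , -0.05049561,  0.06523505]), 'grip_width': 0.08536977868121061} 0.017
```

View pics/scene0.png

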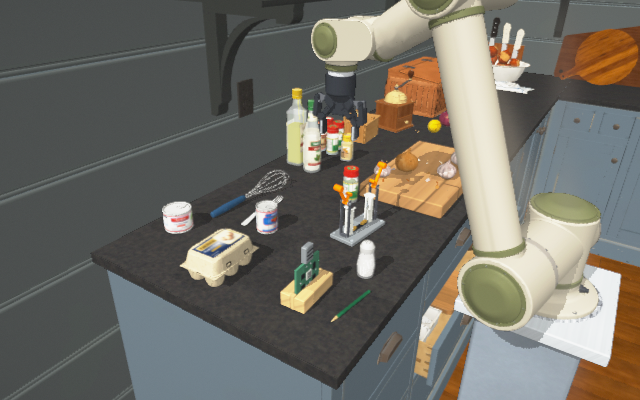

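View pics/side0.png

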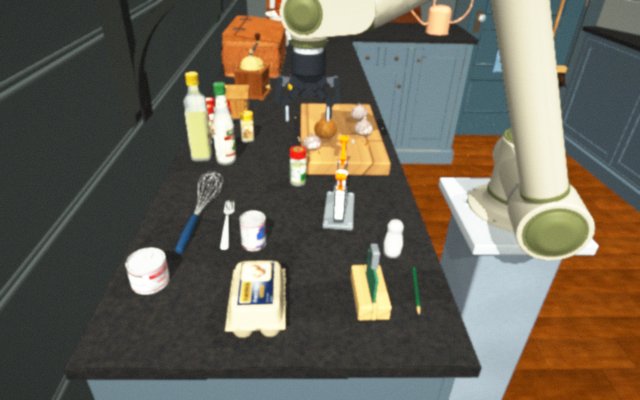

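Scene picture: card in stand around (307,265), rack around (358,210), salt shaker (366,258), spice jar (350,182), tin (267,217). Side picture: card tab (374,256), rack (340,205). Next I get rough positions from depth and look at enlarged crops.

```bash
cat > h.py <<'E'
import cv2,numpy as np
from rig import telemetry,get_image,camera_params
def shoot(n,tag):
    p=camera_params(n); im,d=get_image(n)
    p={k:np.array(v) for k,v in p.items()}
    np.savez(f"pics/{n}{tag}.npz",im=im,d=d,**p); return load(n,tag)
def load(n,tag): return dict(np.load(f"pics/{n}{tag}.npz"))
def ray(s,u,v,fish=False):
    x=(u-s['cx'])/s['fx'];y=(v-s['cy'])/s['fy']
    if fish:
        r=np.hypot(x,y); k=np.tan(r)/r if r>1e-9 else 1; x*=k;y*=k
    R=cv2.Rodrigues(s['rvec'])[0]; return -R.T@s['tvec'], R.T@np.array([x,y,1.])
def world(s,u,v,z=None,fish=False):  # by depth, or by plane height z
    o,r=ray(s,u,v,fish)
    if z is None: return o+r*s['d'][int(round(v)),int(round(u))]
    return o+r*(z-o[2])/r[2]
def tri(*a): # (s,u,v,fish)
    A=0;b=0;L=[]
    for q in a:
        o,r=ray(*q); r=r/np.linalg.norm(r); P=np.eye(3)-np.outer(r,r); A=A+P;b=b+P@o; L.append((P,o))
    x=np.linalg.solve(A,b); return x,[np.linalg.norm(P@(x-o)) for P,o in L]
def proj(s,X,fish=False):
    R=cv2.Rodrigues(s['rvec'])[0]; c=R@np.asarray(X,float)+s['tvec']
    x,y=c[:2]/c[2]
    if fish:
        t=np.hypot(x,y); k=np.arctan(t)/t if t>1e-9 else 1; x*=k;y*=k
    return s['fx']*x+s['cx'],s['fy']*y+s['cy']
def crop(s,u0,u1,v0,v1,k,f):
    cv2.imwrite(f"pics/{f}.png",cv2.resize(s['im'][v0:v1,u0:u1,::-1],None,fx=k,fy=k,interpolation=cv2.INTER_CUBIC))
E
python3 - <<'E'
from h import *
np.set_printoptions(precision=4,suppress=True)
a=load("scene",0);b=load("side",0)
for s,pts in((a,dict(tab=(307,249),card=(313,285-12),rackbase=(357,233),shaker=(366,262),jar=(350,190),tin=(267,220))),(b,dict(tab=(374,256),rackbase=(340,215),shaker=(394,242),jar=(298,170),tin=(253,233),stand=(370,310)))):
    for k,(u,v) in pts.items(): print(k,world(s,u,v),world(s,u,v,0))
A=cv2.resize(a['im'][155:315,270:400,::-1],None,fx=3.4,fy=3.4,interpolation=cv2.INTER_CUBIC)
B=cv2.resize(b['im'][130:330,290:430,::-1],(int(140*2.72),544),interpolation=cv2.INTER_CUBIC)
cv2.imwrite("pics/c1.png",np.hstack([A[:544],B[:A.shape[0]]])[:, :800]);print(A.shape,B.shape)
E
```

```text
tab [0.4204 0.3378 0.1247] [0.5272 0.1778 0.    ]
card [0.4255 0.3058 0.0437] [0.4584 0.2548 0.    ]
rackbase [0.4527 0.0526 0.0104] [0.4605 0.037  0.    ]
shaker [0.3482 0.2058 0.0458] [0.3769 0.1447 0.    ]
jar [ 0.5631 -0.1027  0.044 ] [ 0.6061 -0.1833  0.    ]
tin [0.6538 0.1773 0.043 ] [0.7021 0.1182 0.    ]
tab [0.4283 0.3435 0.1219] [0.3964 0.2012 0.    ]
rackbase [0.4658 0.0756 0.0244] [0.4619 0.041  0.    ]
shaker [0.3565 0.2039 0.0428] [0.3417 0.1506 0.    ]
jar [ 0.571  -0.0984  0.0529] [ 0.5714 -0.1924  0.    ]
tin [0.6689 0.1822 0.0495] [0.6775 0.118  0.    ]
stand [0.4323 0.3856 0.0256] [0.4268 0.362  0.    ]
(544, 442, 3) (544, 380, 3)
```

View pics/c1.png

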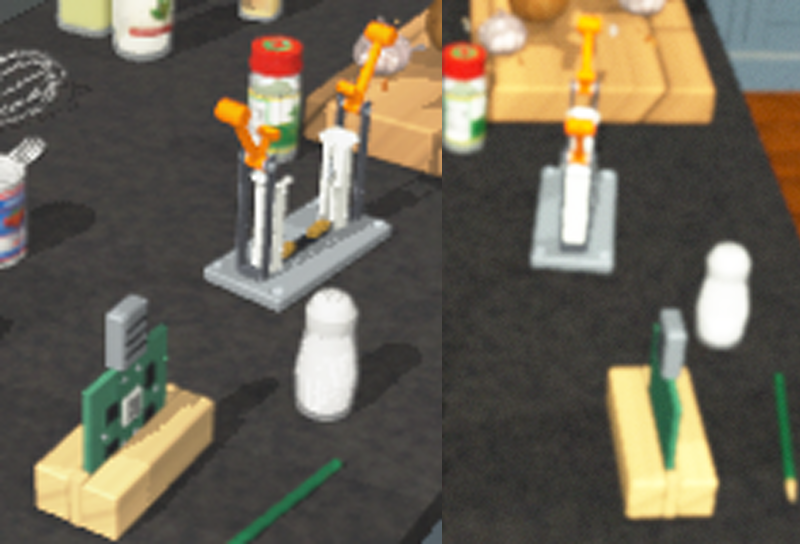

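Enlarged crops: the rack's long axis runs nearly along world y and so does the stand; the card tab is in the clear on top, and levers lean outward. Depth puts the rack near (0.46,0.05), the card near (0.425,0.34). I move the wrist camera over the rack, then over the stand.

Request:
apply_moves([
  {"tx": 2,"ty": -4,"tz": -4,"jaw": 1},
  {"tx": 3,"ty": -8,"tz": -7,"jaw": 1},
  {"tx": 3,"ty": -9,"tz": -8,"jaw": 1},
  {"tx": 3,"ty": -9,"tz": -8,"jaw": 1},
])

```text
invalid input
```

```bash
python3 -c "
from h import *
print(telemetry.observe()['position']); shoot('wrist','R1')"
```

```text
[5.49806757e-01 4.75054396e-05 2.47844511e-01]
```

Request:
apply_moves([
  {"tx": 4,"ty": 0,"tz": 0,"jaw": 1},
  {"tx": 8,"ty": 0,"tz": 0,"jaw": 1},
  {"tx": 12,"ty": -1,"tz": 0,"jaw": 1},
  {"tx": 14,"ty": -2,"tz": 0,"jaw": 1},
  {"tx": 14,"ty": -2,"tz": 0,"jaw": 1},
])

```text
invalid input
```

```bash
python3 -c "
from h import *
print(telemetry.observe()['position']); shoot('wrist','R2')"
```

```text
[5.49855982e-01 2.56310398e-05 2.47951883e-01]
```

Request:
apply_moves([
  {"tx": 4,"ty": 0,"tz": 1,"jaw": 1},
  {"tx": 8,"ty": 0,"tz": 3,"jaw": 1},
  {"tx": 12,"ty": -1,"tz": 4,"jaw": 1},
  {"tx": 14,"ty": -1,"tz": 4,"jaw": 1},
  {"tx": 14,"ty": -1,"tz": 4,"jaw": 1},
])

```text
invalid input
```

```bash
python3 -c "
from h import *
print(telemetry.observe()['position']); c=shoot('wrist','R3')
ims=[load('wrist',t)['im'][:,:,::-1] for t in ('R1','R2','R3')]
a=np.vstack([cv2.resize(i,(400,250),interpolation=cv2.INTER_AREA) for i in ims[1:]])
cv2.imwrite('pics/w1.png',ims[0]);cv2.imwrite('pics/w3.png',ims[2]);cv2.imwrite('pics/w2.png',ims[1])"
```

```text
[5.49873778e-01 1.49563887e-05 2.48045504e-01]
```

View pics/w1.png

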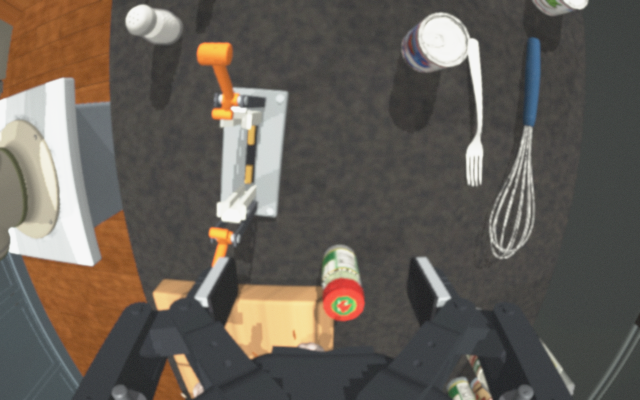

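View pics/w3.png

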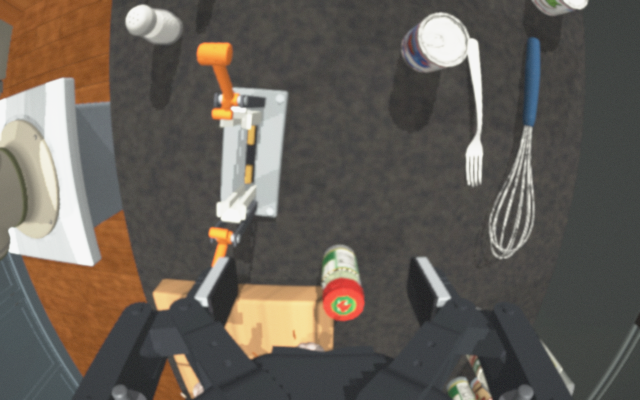

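The moves were refused (a missing "turn", likely), so these two wrist pictures are both from the start pose: rack base corners near (232,88),(288,92),(276,216), rollers at (214,54) and below (218,235). Retrying with full rows.

Request:
apply_moves([
  {"tx": 2,"ty": -4,"tz": -4,"turn": 0,"jaw": 1},
  {"tx": 3,"ty": -8,"tz": -7,"turn": 0,"jaw": 1},
  {"tx": 3,"ty": -9,"tz": -8,"turn": 0,"jaw": 1},
  {"tx": 3,"ty": -9,"tz": -8,"turn": 0,"jaw": 1},
])

```text
time_s: 0.63
position: [0.4573, 0.0312, 0.3336]
tool_rot: [[-0.001, 1.0, 0.008], [1.0, 0.001, -0.001], [-0.001, 0.008, -1.0]]
ft_force: [0.1, 0.3, 1.7]
grip_width: 0.0856
```

Request:
apply_moves([
  {"tx": 0,"ty": 0,"tz": 0,"turn": 0,"jaw": 1},
  {"tx": 0,"ty": 0,"tz": 0,"turn": 0,"jaw": 1},
])

```text
time_s: 0.8
position: [0.4572, 0.0313, 0.3342]
tool_rot: [[-0.002, 1.0, 0.009], [1.0, 0.002, -0.002], [-0.002, 0.009, -1.0]]
ft_force: [-0.2, -0.7, -0.0]
grip_width: 0.0852
```

```bash
python3 -c "
from h import *
print(telemetry.observe()['position'],telemetry.observe()['qvel']); shoot('wrist','R1')"
```

```text
[0.45717039 0.03132114 0.33424659] [-0.29730245  2.34181704  0.42311471  0.02089987 -0.61721479 -0.04831715]
```

Request:
apply_moves([
  {"tx": 4,"ty": 0,"tz": 0,"turn": 0,"jaw": 1},
  {"tx": 8,"ty": 0,"tz": 0,"turn": 0,"jaw": 1},
  {"tx": 12,"ty": -1,"tz": 0,"turn": 0,"jaw": 1},
  {"tx": 14,"ty": -2,"tz": 0,"turn": 0,"jaw": 1},
  {"tx": 14,"ty": -2,"tz": 0,"turn": 0,"jaw": 1},
])

```text
time_s: 1.27
position: [0.4363, 0.1743, 0.3317]
tool_rot: [[-0.006, 1.0, 0.005], [1.0, 0.006, -0.001], [-0.001, 0.005, -1.0]]
ft_force: [0.2, -0.5, 0.1]
grip_width: 0.0856
```

Request:
apply_moves([
  {"tx": 0,"ty": 0,"tz": 0,"turn": 0,"jaw": 1},
  {"tx": 0,"ty": 0,"tz": 0,"turn": 0,"jaw": 1},
])

```text
time_s: 1.43
position: [0.4367, 0.1742, 0.3306]
tool_rot: [[-0.006, 1.0, 0.002], [1.0, 0.006, -0.001], [-0.001, 0.002, -1.0]]
ft_force: [0.2, 0.2, 0.6]
grip_width: 0.0856
```

```bash
python3 -c "
from h import *
print(telemetry.observe()['position']); shoot('wrist','R2')"
```

```text
[0.43666916 0.17416541 0.33059674]
```

Request:
apply_moves([
  {"tx": 4,"ty": 0,"tz": 1,"turn": 0,"jaw": 1},
  {"tx": 8,"ty": 0,"tz": 3,"turn": 0,"jaw": 1},
  {"tx": 12,"ty": -1,"tz": 4,"turn": 0,"jaw": 1},
  {"tx": 14,"ty": -1,"tz": 4,"turn": 0,"jaw": 1},
  {"tx": 14,"ty": -1,"tz": 4,"turn": 0,"jaw": 1},
])

```text
time_s: 1.9
position: [0.4261, 0.3161, 0.2891]
tool_rot: [[-0.007, 1.0, 0.001], [1.0, 0.007, -0.001], [-0.001, 0.001, -1.0]]
ft_force: [0.2, -0.4, -1.6]
grip_width: 0.0854
```

Request:
apply_moves([
  {"tx": 0,"ty": 0,"tz": 0,"turn": 0,"jaw": 1},
  {"tx": 0,"ty": 0,"tz": 0,"turn": 0,"jaw": 1},
])

```text
time_s: 2.07
position: [0.4268, 0.3154, 0.2886]
tool_rot: [[-0.006, 1.0, -0.0], [1.0, 0.006, -0.002], [-0.002, -0.0, -1.0]]
ft_force: [0.5, 0.5, 0.1]
grip_width: 0.0857
```

```bash
python3 -c "
from h import *
print(telemetry.observe()['position']); shoot('wrist','R3')
np.set_printoptions(precision=1,suppress=True)
for t in ('R1','R2','R3'):
    s=load('wrist',t); print(t,[np.round(proj(s,X,True)) for X in ([.425,.34,.125],[.46,.04,.012],[.46,.04,.09])])
a=load('wrist','R1')['im'][:,:,::-1];b=load('wrist','R2')['im'][:,:,::-1];c=load('wrist','R3')['im'][:,:,::-1]
cv2.imwrite('pics/w4.png',np.vstack([np.hstack([cv2.resize(a,(400,250)),cv2.resize(b,(400,250))]),np.hstack([cv2.resize(c,(400,250)),cv2.resize(c,(400,250))*0])]))"
```

```text
[0.42679252 0.31535012 0.28855533]
R1 [array([292., -82.]), array([322., 153.]), array([322., 163.])]
R2 [array([311.,  25.]), array([336., 243.]), array([338., 268.])]
R3 [array([320., 162.]), array([341., 328.]), array([343., 361.])]
```

View pics/w4.png

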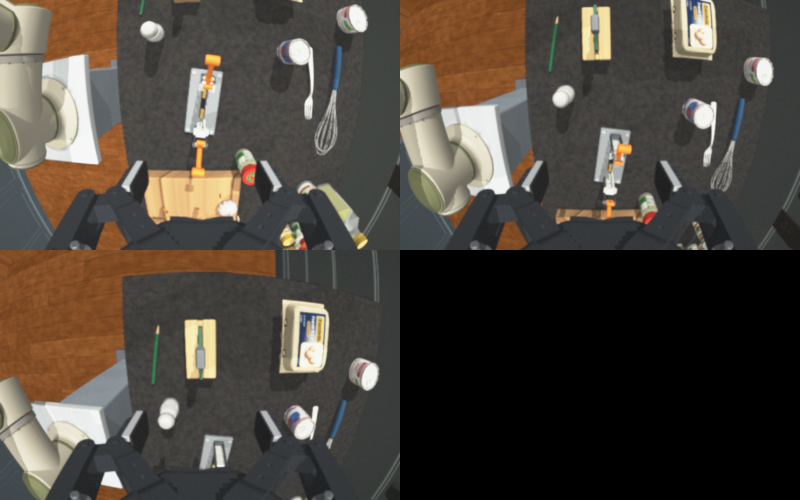

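Six viewed so far. Quarter pictures: top-left (R1) rack with levers, top-right (R2) stand near (595,30), bottom-left (R3) stand with card near (200,350). Making one enlarged composite for pixel reading.

```bash
python3 -c "
from h import *
C=[('R1',285,375,78,288,2.8),('R3',292,352,106,212,5),('R2',288,340,3,103,4.7)]
o=np.zeros((590,800,3),np.uint8);x=0
for t,u0,u1,v0,v1,k in C:
    i=load('wrist',t)['im'][v0:v1,u0:u1,::-1]; i=cv2.resize(i,None,fx=k,fy=k,interpolation=cv2.INTER_CUBIC)
    for q in range((v1-v0)//10+1):
        y=int(q*10*k); cv2.line(i,(0,y),(5,y),(0,0,255),1)
    o[:i.shape[0],x:x+i.shape[1]]=i[:,:800-x]; print(t,x,i.shape); x+=i.shape[1]
cv2.imwrite('pics/c2.png',o)"
```

```text
R1 0 (588, 252, 3)
R3 252 (530, 300, 3)
R2 552 (470, 244, 3)
```

View pics/c2.png

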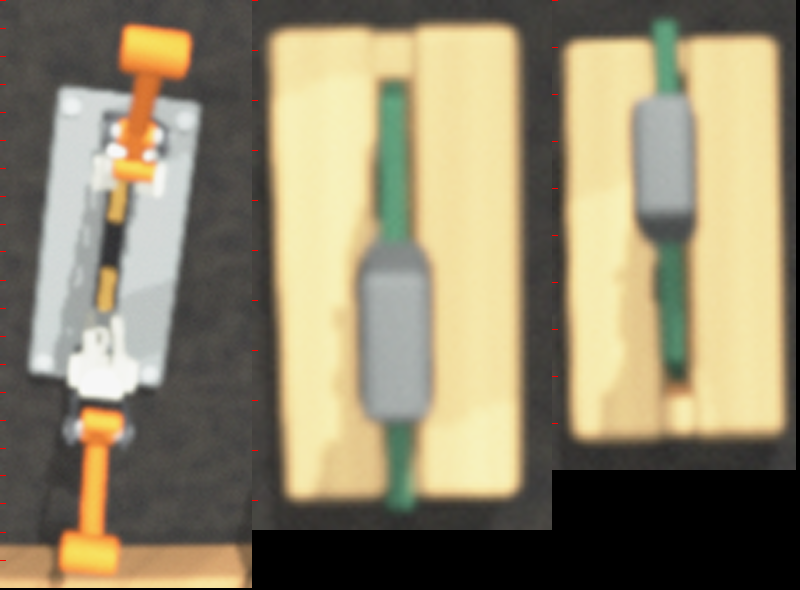

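Seven viewed. Composite pixels: R1 rack base corners (60,88),(200,104),(160,386),(30,375), rollers (156,52) and (90,553); R3 tab top centre (395.5,346), plate ends (393,82),(401,510); R2 tab top centre (663.5,154), plate ends (665,20),(675,378).

```bash
cat > m.py <<'E'
from h import *
np.set_printoptions(precision=4,suppress=True)
S={t:load('wrist',t) for t in('R1','R2','R3')}
f={'R1':lambda x,y:(285+x/2.8-.3,78+y/2.8-.3),'R3':lambda x,y:(292+(x-252)/5-.4,106+y/5-.4),'R2':lambda x,y:(288+(x-552)/4.7-.4,3+y/4.7-.4)}
def T(a,b): return tri((S['R3'],*f['R3'](*a),True),(S['R2'],*f['R2'](*b),True))
print('tabtop',T((395.5,346),(663.5,154)))
print('plate+y',T((393,82),(665,20)));print('plate-y',T((401,510),(675,378)))
print('tabtop by z', world(S['R3'],*f['R3'](395.5,346),.129,True),world(S['R2'],*f['R2'](663.5,154),.129,True))
st=np.array([world(S['R3'],*f['R3'](*p),.034,True) for p in((268,35),(518,28),(521,497),(285,498))]);print('stand',st.mean(0),st[:2].mean(0)-st[2:].mean(0),st[1]-st[0])
rk=np.array([world(S['R1'],*f['R1'](*p),.012,True) for p in((60,88),(200,104),(160,386),(30,375))]);print('rack',rk.mean(0),rk[0]-rk[3],rk[1]-rk[2],rk[1]-rk[0],rk[2]-rk[3])
d=(rk[:2].sum(0)-rk[2:].sum(0));print('yaw deg (y axis from world y, cw+)',np.degrees(np.arctan2(d[0],d[1])))
for z in(.166,):
    for p in((156,52),(90,553)): print('roller',world(S['R1'],*f['R1'](*p),z+.004,True))
E
python3 m.py
```

```text
tabtop (array([0.4253, 0.328 , 0.1263]), [np.float64(2.8514311688499306e-05), np.float64(2.8514311688373443e-05)])
plate+y (array([0.4241, 0.3754, 0.0807]), [np.float64(0.00016642811730395356), np.float64(0.00016642811730390258)])
plate-y (array([0.4268, 0.2792, 0.0808]), [np.float64(0.00029514439548979516), np.float64(0.00029514439548982866)])
tabtop by z [0.4253 0.3286 0.129 ] [0.4255 0.3274 0.129 ]
stand [0.4253 0.3258 0.034 ] [-0.0032  0.119   0.    ] [0.0605 0.002  0.    ]
rack [0.4643 0.0226 0.012 ] [0.018  0.1546 0.    ] [0.0179 0.1534 0.    ] [ 0.0715 -0.0077  0.    ] [ 0.0716 -0.0065  0.    ]
yaw deg (y axis from world y, cw+) 6.653637034770264
roller [0.4757 0.1182 0.17  ]
roller [ 0.4536 -0.0676  0.17  ]
```

Card grip (0.425,0.328), yaw +1.5°, heights agree with text (top 0.126 measured vs 0.129). Rack centre (0.464,0.023), yaw −6.7°, base size 72x154 OK. Go above the tab.

Request:
apply_moves([
  {"tx": 0.6,"ty": -0.1,"tz": 4,"turn": -1.2,"jaw": 1},
  {"tx": 1.3,"ty": -0.15,"tz": 8,"turn": -1.2,"jaw": 1},
  {"tx": 1.3,"ty": -0.15,"tz": 12,"turn": -1.2,"jaw": 1},
  {"tx": 1.3,"ty": -0.15,"tz": 13.5,"turn": -1.2,"jaw": 1},
  {"tx": 1.3,"ty": -0.15,"tz": 13.5,"turn": -1.2,"jaw": 1},
], squeeze=40)

```text
time_s: 2.53
position: [0.4244, 0.3259, 0.1506]
tool_rot: [[-0.024, 1.0, -0.006], [1.0, 0.024, -0.005], [-0.005, -0.006, -1.0]]
ft_force: [0.3, -0.7, 0.9]
grip_width: 0.0853
```

Request:
apply_moves([
  {"tx": 0,"ty": 0,"tz": 2,"turn": 0,"jaw": 1},
  {"tx": 0,"ty": 0,"tz": 3.9,"turn": 0,"jaw": 1},
  {"tx": 0,"ty": 0,"tz": 3.9,"turn": 0,"jaw": 1},
  {"tx": 0,"ty": 0,"tz": 3.9,"turn": 0,"jaw": 1},
])

```text
time_s: 2.87
position: [0.425, 0.3253, 0.1128]
tool_rot: [[-0.023, 1.0, -0.005], [1.0, 0.023, -0.004], [-0.004, -0.005, -1.0]]
ft_force: [1.1, -1.5, 0.3]
grip_width: 0.0852
```

Request:
apply_moves([
  {"tx": 0.2,"ty": 0,"tz": 0,"turn": 0,"jaw": 1},
  {"tx": 0.2,"ty": 0,"tz": 0,"turn": 0,"jaw": -0.3},
  {"tx": 0.2,"ty": 0,"tz": 0,"turn": 0,"jaw": -0.6},
  {"tx": 0.2,"ty": 0,"tz": 0,"turn": 0,"jaw": -0.8},
  {"tx": 0.2,"ty": 0,"tz": 0,"turn": 0,"jaw": -1},
], squeeze=40)

```text
time_s: 3.28
position: [0.425, 0.3274, 0.1133]
tool_rot: [[-0.023, 1.0, -0.005], [1.0, 0.023, -0.004], [-0.004, -0.005, -1.0]]
ft_force: [0.2, -1.1, -0.4]
grip_width: 0.0392
```

Request:
apply_moves([
  {"tx": 0,"ty": 0,"tz": 0,"turn": 0,"jaw": -1},
  {"tx": 0,"ty": 0,"tz": 0,"turn": 0,"jaw": -1},
  {"tx": 0,"ty": 0,"tz": 0,"turn": 0,"jaw": -1},
  {"tx": 0,"ty": 0,"tz": 0,"turn": 0,"jaw": -1},
])

```text
time_s: 3.62
position: [0.4252, 0.3275, 0.1136]
tool_rot: [[-0.023, 1.0, -0.004], [1.0, 0.023, -0.004], [-0.004, -0.004, -1.0]]
ft_force: [0.1, -0.3, 2.4]
grip_width: 0.0133
```

Request:
apply_moves([
  {"tx": 0,"ty": 0,"tz": -1.5,"turn": 0,"jaw": -1},
  {"tx": 0,"ty": 0,"tz": -3,"turn": 0,"jaw": -1},
  {"tx": 0,"ty": 0,"tz": -5,"turn": 0,"jaw": -1},
  {"tx": 0,"ty": 0,"tz": -7,"turn": 0,"jaw": -1},
  {"tx": 0,"ty": 0,"tz": -10,"turn": 0,"jaw": -1},
], squeeze=60)

```text
time_s: 4.03
position: [0.4247, 0.3274, 0.2127]
tool_rot: [[-0.023, 1.0, -0.008], [1.0, 0.023, -0.006], [-0.006, -0.008, -1.0]]
ft_force: [-0.0, 1.3, -2.9]
grip_width: 0.0132
```

Request:
apply_moves([
  {"tx": 0,"ty": 0,"tz": -4,"turn": 0,"jaw": -1},
  {"tx": 0,"ty": 0,"tz": -8,"turn": 0,"jaw": -1},
  {"tx": 0,"ty": 0,"tz": -11,"turn": 3,"jaw": -1},
  {"tx": 0,"ty": 0,"tz": -11,"turn": 8.2,"jaw": -1},
  {"tx": 0,"ty": 0,"tz": -11,"turn": 8.2,"jaw": -1},
])

```text
time_s: 4.45
position: [0.4257, 0.3281, 0.3239]
tool_rot: [[0.123, 0.992, -0.006], [0.992, -0.123, -0.005], [-0.005, -0.005, -1.0]]
ft_force: [0.1, 0.2, -1.4]
grip_width: 0.0133
```

Request:
apply_moves([
  {"tx": -3.5,"ty": 0.9,"tz": 0,"turn": 0,"jaw": -1},
  {"tx": -7.4,"ty": 1.9,"tz": 0,"turn": -0.3,"jaw": -1},
  {"tx": -11.2,"ty": 2.8,"tz": 0,"turn": -0.3,"jaw": -1},
  {"tx": -15,"ty": 3.8,"tz": 0,"turn": -0.3,"jaw": -1},
  {"tx": -18,"ty": 4.6,"tz": 0,"turn": -0.3,"jaw": -1},
])

```text
time_s: 4.87
position: [0.4487, 0.1415, 0.3232]
tool_rot: [[0.115, 0.993, -0.009], [0.993, -0.115, -0.005], [-0.006, -0.008, -1.0]]
ft_force: [0.7, 0.2, -1.3]
grip_width: 0.0131
```

Request:
apply_moves([
  {"tx": -3.5,"ty": 0.9,"tz": 0,"turn": 0,"jaw": -1},
  {"tx": -7.4,"ty": 1.9,"tz": 0,"turn": 0,"jaw": -1},
  {"tx": -10.2,"ty": 2.6,"tz": 0,"turn": 0,"jaw": -1},
  {"tx": -11.3,"ty": 2.9,"tz": 0,"turn": 0,"jaw": -1},
  {"tx": -11.3,"ty": 2.9,"tz": 0,"turn": 0,"jaw": -1},
])

```text
time_s: 5.28
position: [0.4645, 0.0241, 0.3223]
tool_rot: [[0.117, 0.993, -0.012], [0.993, -0.117, -0.005], [-0.006, -0.011, -1.0]]
ft_force: [-0.6, 0.1, -1.4]
grip_width: 0.0131
```

Request:
apply_moves([
  {"tx": -0.15,"ty": 0.08,"tz": 3,"turn": 0,"jaw": -1},
  {"tx": -0.15,"ty": 0.08,"tz": 6,"turn": 0,"jaw": -1},
  {"tx": -0.15,"ty": 0.08,"tz": 9,"turn": 0,"jaw": -1},
  {"tx": -0.15,"ty": 0.08,"tz": 10.5,"turn": 0,"jaw": -1},
  {"tx": -0.15,"ty": 0.08,"tz": 10.5,"turn": 0,"jaw": -1},
])

```text
time_s: 5.7
position: [0.4619, 0.0236, 0.2138]
tool_rot: [[0.114, 0.993, -0.02], [0.993, -0.114, -0.003], [-0.005, -0.019, -1.0]]
ft_force: [0.3, -0.8, -1.4]
grip_width: 0.0131
```

```bash
python3 -c "
from h import *
print(telemetry.observe()['position'],telemetry.observe()['ft_force'])
a=shoot('scene','P');b=shoot('side','P');w=shoot('wrist','P')
A=cv2.resize(a['im'][140:260,315:405,::-1],None,fx=4.4,fy=4.4,interpolation=cv2.INTER_CUBIC)
B=cv2.resize(b['im'][100:240,300:390,::-1],None,fx=4.2,fy=4.2,interpolation=cv2.INTER_CUBIC)
o=np.zeros((590,800,3),np.uint8);o[:A.shape[0],:A.shape[1]]=A;o[:B.shape[0],A.shape[1]:A.shape[1]+B.shape[1]]=B
print(A.shape,B.shape);cv2.imwrite('pics/p1.png',o)"
```

```text
[0.461913   0.02358658 0.2137595 ] [ 0.26924301 -0.76175696 -1.42201311]
(528, 396, 3) (588, 378, 3)
```

View pics/p1.png

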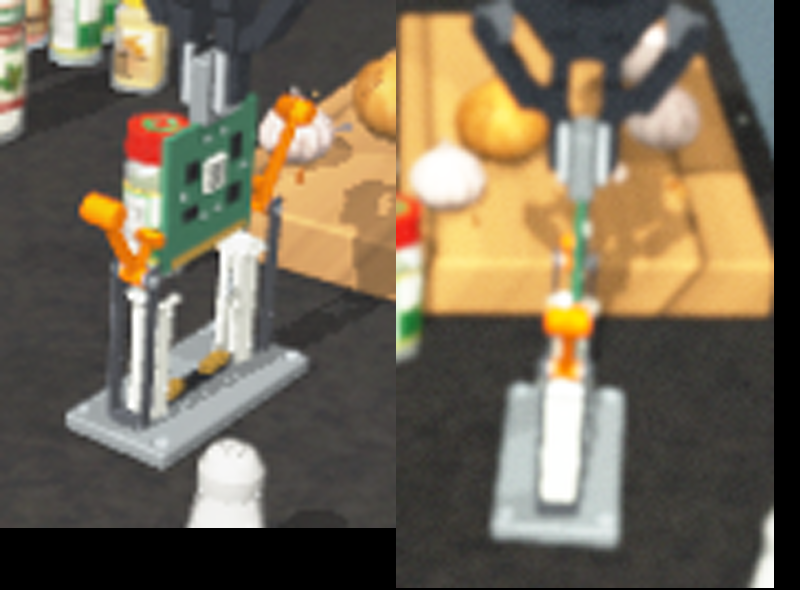

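Eight viewed: card hangs above the guides between the levers, aligned, right way; lower edge just over the lead-ins. The tool's tilt is drifting (0.02 rad); I test whether a hold settles it.

Request:
apply_moves([
  {"tx": 0,"ty": 0,"tz": 0,"turn": 0,"jaw": -1},
  {"tx": 0,"ty": 0,"tz": 0,"turn": 0,"jaw": -1},
  {"tx": 0,"ty": 0,"tz": 0,"turn": 0,"jaw": -1},
])

```text
time_s: 6.1
position: [0.4645, 0.0228, 0.219]
tool_rot: [[0.115, 0.993, -0.009], [0.993, -0.115, -0.005], [-0.006, -0.008, -1.0]]
ft_force: [0.6, 0.2, -0.9]
grip_width: 0.013
```

```bash
python3 -c "
from h import *
np.set_printoptions(precision=4,suppress=True)
s=telemetry.observe();print(s['position'],s['tool_rot'],s['q'],s['ft_force'],s['wrist_torque'])
# project expected points: rack vs card in both images
"
```

```text
[0.4645 0.0228 0.219 ] [[ 0.1146  0.9934 -0.0089]
 [ 0.9934 -0.1146 -0.0052]
 [-0.0062 -0.0082 -0.9999]] [-11.6127  15.0543  89.7683  -0.4056  75.6174  -4.9303] [ 0.6182  0.2378 -0.8951] [ 0.0306 -0.0462  0.0288]
```

Hold settles it: TCP (0.4645,0.0228), tilt 0.009 — fine. Descend slowly into the lead-ins.

Request:
apply_moves([
  {"tx": 0,"ty": 0,"tz": 0.6,"turn": 0,"jaw": -1},
  {"tx": 0,"ty": 0,"tz": 1.2,"turn": 0,"jaw": -1},
  {"tx": 0,"ty": 0,"tz": 1.8,"turn": 0,"jaw": -1},
  {"tx": 0,"ty": 0,"tz": 2.2,"turn": 0,"jaw": -1},
  {"tx": 0,"ty": 0,"tz": 2.2,"turn": 0,"jaw": -1},
])

```text
time_s: 6.52
position: [0.4639, 0.0227, 0.1958]
tool_rot: [[0.115, 0.993, -0.011], [0.993, -0.115, -0.005], [-0.006, -0.01, -1.0]]
ft_force: [0.0, 0.6, -1.4]
grip_width: 0.0133
```

Request:
apply_moves([
  {"tx": 0,"ty": 0,"tz": 0.3,"turn": 0,"jaw": -1},
  {"tx": 0,"ty": 0,"tz": 0.6,"turn": 0,"jaw": -1},
  {"tx": 0,"ty": 0,"tz": 0.9,"turn": 0,"jaw": -1},
  {"tx": 0,"ty": 0,"tz": 1.2,"turn": 0,"jaw": -1},
  {"tx": 0,"ty": 0,"tz": 1.2,"turn": 0,"jaw": -1},
])

```text
time_s: 6.93
position: [0.4636, 0.0227, 0.1833]
tool_rot: [[0.115, 0.993, -0.012], [0.993, -0.115, -0.005], [-0.006, -0.011, -1.0]]
ft_force: [0.3, -0.1, -0.4]
grip_width: 0.0127
```

Request:
apply_moves([
  {"tx": 0,"ty": 0.06,"tz": 0.3,"turn": 0,"jaw": -1},
  {"tx": 0,"ty": 0.06,"tz": 0.6,"turn": 0,"jaw": -1},
  {"tx": 0,"ty": 0.06,"tz": 0.9,"turn": 0,"jaw": -1},
  {"tx": 0,"ty": 0.06,"tz": 1.2,"turn": 0,"jaw": -1},
  {"tx": 0,"ty": 0.06,"tz": 1.2,"turn": 0,"jaw": -1},
])

```text
time_s: 7.35
position: [0.4637, 0.0226, 0.1706]
tool_rot: [[0.115, 0.993, -0.013], [0.993, -0.115, -0.004], [-0.006, -0.012, -1.0]]
ft_force: [-0.8, -0.1, -2.0]
grip_width: 0.0131
```

Request:
apply_moves([
  {"tx": 0,"ty": 0.05,"tz": 0.3,"turn": 0,"jaw": -1},
  {"tx": 0,"ty": 0.05,"tz": 0.6,"turn": 0,"jaw": -1},
  {"tx": 0,"ty": 0.05,"tz": 0.9,"turn": 0,"jaw": -1},
  {"tx": 0,"ty": 0.05,"tz": 1.2,"turn": 0,"jaw": -1},
  {"tx": 0,"ty": 0.05,"tz": 1.2,"turn": 0,"jaw": -1},
])

```text
time_s: 7.77
position: [0.4638, 0.0225, 0.1579]
tool_rot: [[0.115, 0.993, -0.014], [0.993, -0.115, -0.004], [-0.006, -0.013, -1.0]]
ft_force: [-1.5, 1.1, -4.6]
grip_width: 0.0131
```

Request:
apply_moves([
  {"tx": 0,"ty": 0.03,"tz": 0.2,"turn": 0,"jaw": -1},
  {"tx": 0,"ty": 0.03,"tz": 0.4,"turn": 0,"jaw": -1},
  {"tx": 0,"ty": 0.03,"tz": 0.4,"turn": 0,"jaw": -1},
  {"tx": 0,"ty": 0.03,"tz": 0.4,"turn": 0,"jaw": -1},
])

```text
time_s: 8.1
position: [0.4639, 0.0226, 0.1535]
tool_rot: [[0.115, 0.993, -0.015], [0.993, -0.115, -0.004], [-0.006, -0.014, -1.0]]
ft_force: [-0.9, 0.6, -3.5]
grip_width: 0.0131
```

Request:
apply_moves([
  {"tx": 0,"ty": 0,"tz": 0.3,"turn": 0,"jaw": -1},
  {"tx": 0,"ty": 0,"tz": 0.6,"turn": 0,"jaw": -1},
])

```text
time_s: 8.27
position: [0.4639, 0.0225, 0.1475]
tool_rot: [[0.115, 0.993, -0.014], [0.993, -0.115, -0.004], [-0.006, -0.013, -1.0]]
ft_force: [-2.6, -0.5, 2.1]
grip_width: 0.0128
```

Request:
apply_moves([
  {"tx": 0,"ty": 0,"tz": 0.15,"turn": 0,"jaw": -1},
  {"tx": 0,"ty": 0,"tz": 0.3,"turn": 0,"jaw": -1},
])

```text
time_s: 8.43
position: [0.4639, 0.0225, 0.1444]
tool_rot: [[0.115, 0.993, -0.014], [0.993, -0.115, -0.004], [-0.006, -0.013, -1.0]]
ft_force: [-1.3, -0.3, 1.7]
grip_width: 0.013
```

Request:
apply_moves([
  {"tx": 0,"ty": 0,"tz": 0.1,"turn": 0,"jaw": -1},
  {"tx": 0,"ty": 0,"tz": 0.2,"turn": 0,"jaw": -1},
])

```text
time_s: 8.6
position: [0.4639, 0.0224, 0.1423]
tool_rot: [[0.115, 0.993, -0.014], [0.993, -0.115, -0.004], [-0.006, -0.013, -1.0]]
ft_force: [-1.7, 0.5, 1.5]
grip_width: 0.0128
```

Request:
apply_moves([
  {"tx": 0,"ty": 0,"tz": 0.1,"turn": 0,"jaw": -1},
  {"tx": 0,"ty": 0,"tz": 0.2,"turn": 0,"jaw": -1},
])

```text
time_s: 8.77
position: [0.4639, 0.0224, 0.1403]
tool_rot: [[0.115, 0.993, -0.014], [0.993, -0.115, -0.004], [-0.006, -0.013, -1.0]]
ft_force: [-1.9, -0.6, 1.9]
grip_width: 0.0134
```

Request:
apply_moves([
  {"tx": 0,"ty": 0,"tz": 0.05,"turn": 0,"jaw": -1},
  {"tx": 0,"ty": 0,"tz": 0.1,"turn": 0,"jaw": -1},
])

```text
time_s: 8.93
position: [0.4639, 0.0224, 0.1393]
tool_rot: [[0.115, 0.993, -0.014], [0.993, -0.115, -0.004], [-0.006, -0.013, -1.0]]
ft_force: [-2.3, 0.5, 1.0]
grip_width: 0.0133
```

Request:
apply_moves([
  {"tx": 0,"ty": 0,"tz": 0.05,"turn": 0,"jaw": -1},
  {"tx": 0,"ty": 0,"tz": 0.1,"turn": 0,"jaw": -1},
])

```text
time_s: 9.1
position: [0.4639, 0.0224, 0.1382]
tool_rot: [[0.115, 0.993, -0.014], [0.993, -0.115, -0.004], [-0.006, -0.013, -1.0]]
ft_force: [-2.9, -0.7, 1.8]
grip_width: 0.0132
```

Request:
apply_moves([
  {"tx": 0,"ty": 0,"tz": 0.05,"turn": 0,"jaw": -1},
  {"tx": 0,"ty": 0,"tz": 0.1,"turn": 0,"jaw": -1},
])

```text
time_s: 9.27
position: [0.4638, 0.0224, 0.1371]
tool_rot: [[0.115, 0.993, -0.014], [0.993, -0.115, -0.004], [-0.006, -0.013, -1.0]]
ft_force: [-1.3, 0.6, 0.6]
grip_width: 0.0129
```

Request:
apply_moves([
  {"tx": 0,"ty": 0,"tz": 0.05,"turn": 0,"jaw": -1},
  {"tx": 0,"ty": 0,"tz": 0.1,"turn": 0,"jaw": -1},
])

```text
time_s: 9.43
position: [0.4639, 0.0224, 0.1361]
tool_rot: [[0.115, 0.993, -0.014], [0.993, -0.115, -0.004], [-0.006, -0.013, -1.0]]
ft_force: [-1.7, -0.3, 1.7]
grip_width: 0.0129
```

Request:
apply_moves([
  {"tx": 0,"ty": 0,"tz": 0.05,"turn": 0,"jaw": -1},
  {"tx": 0,"ty": 0,"tz": 0.1,"turn": 0,"jaw": -1},
])

```text
time_s: 9.6
position: [0.4638, 0.0224, 0.1351]
tool_rot: [[0.115, 0.993, -0.014], [0.993, -0.115, -0.004], [-0.006, -0.013, -1.0]]
ft_force: [-2.0, 0.0, 1.6]
grip_width: 0.0134
```

Request:
apply_moves([
  {"tx": 0,"ty": 0,"tz": 0.05,"turn": 0,"jaw": -1},
  {"tx": 0,"ty": 0,"tz": 0.1,"turn": 0,"jaw": -1},
])

```text
time_s: 9.77
position: [0.4638, 0.0224, 0.134]
tool_rot: [[0.115, 0.993, -0.014], [0.993, -0.115, -0.004], [-0.006, -0.013, -1.0]]
ft_force: [-2.9, 0.1, 1.3]
grip_width: 0.0135
```

Request:
apply_moves([
  {"tx": 0,"ty": 0,"tz": 0.05,"turn": 0,"jaw": -1},
  {"tx": 0,"ty": 0,"tz": 0.1,"turn": 0,"jaw": -1},
])

```text
time_s: 9.93
position: [0.4638, 0.0224, 0.133]
tool_rot: [[0.115, 0.993, -0.014], [0.993, -0.115, -0.004], [-0.006, -0.013, -1.0]]
ft_force: [-2.6, 0.4, 1.7]
grip_width: 0.0133
```

Request:
apply_moves([
  {"tx": 0,"ty": 0,"tz": 0.05,"turn": 0,"jaw": -1},
  {"tx": 0,"ty": 0,"tz": 0.1,"turn": 0,"jaw": -1},
])

```text
time_s: 10.1
position: [0.4638, 0.0224, 0.1319]
tool_rot: [[0.115, 0.993, -0.014], [0.993, -0.115, -0.004], [-0.006, -0.013, -1.0]]
ft_force: [-1.1, -0.2, 1.8]
grip_width: 0.0132
```

Request:
apply_moves([
  {"tx": 0,"ty": 0,"tz": 0.05,"turn": 0,"jaw": -1},
  {"tx": 0,"ty": 0,"tz": 0.1,"turn": 0,"jaw": -1},
])

```text
time_s: 10.27
position: [0.4638, 0.0224, 0.1309]
tool_rot: [[0.115, 0.993, -0.014], [0.993, -0.115, -0.004], [-0.006, -0.013, -1.0]]
ft_force: [-2.4, 0.2, 2.4]
grip_width: 0.013
```

Request:
apply_moves([
  {"tx": 0,"ty": 0,"tz": 0.05,"turn": 0,"jaw": -1},
  {"tx": 0,"ty": 0,"tz": 0.1,"turn": 0,"jaw": -1},
])

```text
time_s: 10.43
position: [0.4638, 0.0224, 0.1298]
tool_rot: [[0.115, 0.993, -0.014], [0.993, -0.115, -0.004], [-0.006, -0.013, -1.0]]
ft_force: [-1.6, 0.3, 1.3]
grip_width: 0.0131
```

Request:
apply_moves([
  {"tx": 0,"ty": 0,"tz": 0.05,"turn": 0,"jaw": -1},
  {"tx": 0,"ty": 0,"tz": 0.1,"turn": 0,"jaw": -1},
])

```text
time_s: 10.6
position: [0.4638, 0.0223, 0.1288]
tool_rot: [[0.115, 0.993, -0.014], [0.993, -0.115, -0.004], [-0.006, -0.013, -1.0]]
ft_force: [-2.2, -0.2, 0.6]
grip_width: 0.0132
```

Request:
apply_moves([
  {"tx": 0,"ty": 0,"tz": 0.05,"turn": 0,"jaw": -1},
  {"tx": 0,"ty": 0,"tz": 0.1,"turn": 0,"jaw": -1},
])

```text
time_s: 10.77
position: [0.4639, 0.0224, 0.128]
tool_rot: [[0.115, 0.993, -0.013], [0.993, -0.115, -0.004], [-0.006, -0.013, -1.0]]
ft_force: [-3.5, 0.8, 7.5]
grip_width: 0.0132
```

Contact felt (+6 N over the sliding level) at TCP z 0.128. Press a touch more and hold.

Request:
apply_moves([
  {"tx": 0,"ty": 0,"tz": 0.03,"turn": 0,"jaw": -1},
  {"tx": 0,"ty": 0,"tz": 0.04,"turn": 0,"jaw": -1},
])

```text
time_s: 10.93
position: [0.4639, 0.0223, 0.1279]
tool_rot: [[0.115, 0.993, -0.013], [0.993, -0.115, -0.004], [-0.006, -0.012, -1.0]]
ft_force: [-3.0, 0.3, 6.7]
grip_width: 0.0132
```

```bash
python3 -c "
from h import *
s=telemetry.observe();print(s['ft_force'],s['position'],s['wrist_torque'],[k for k in s])"
```

```text
[-2.96591818  0.32438945  6.70237733] [0.46386075 0.02234536 0.12788896] [ 0.11775086  0.69880485 -0.07310893] ['time_s', 'q', 'qvel', 'joint_efforts', 'position', 'tool_rot', 'ft_force', 'wrist_torque', 'grip_width']
```

Request:
apply_moves([
  {"tx": 0,"ty": 0,"tz": 0.05,"turn": 0,"jaw": -1},
  {"tx": 0,"ty": 0,"tz": 0.05,"turn": 0,"jaw": -1},
  {"tx": 0,"ty": 0,"tz": 0.05,"turn": 0,"jaw": -1},
])

```text
time_s: 11.18
position: [0.4639, 0.0224, 0.1277]
tool_rot: [[0.115, 0.993, -0.013], [0.993, -0.115, -0.004], [-0.006, -0.012, -1.0]]
ft_force: [-3.0, 1.0, 6.8]
grip_width: 0.0133
```

Request:
apply_moves([
  {"tx": 0,"ty": 0,"tz": 0.08,"turn": 0,"jaw": -1},
  {"tx": 0,"ty": 0,"tz": 0.08,"turn": 0,"jaw": -1},
  {"tx": 0,"ty": 0,"tz": 0.08,"turn": 0,"jaw": -1},
])

```text
time_s: 11.43
position: [0.4639, 0.0224, 0.1273]
tool_rot: [[0.115, 0.993, -0.012], [0.993, -0.115, -0.005], [-0.006, -0.012, -1.0]]
ft_force: [-3.5, -0.2, 7.7]
grip_width: 0.0132
```

Request:
apply_moves([
  {"tx": 0,"ty": 0,"tz": 0.06,"turn": 0,"jaw": -1},
  {"tx": 0,"ty": 0,"tz": 0.06,"turn": 0,"jaw": -1},
  {"tx": 0,"ty": 0,"tz": 0.06,"turn": 0,"jaw": -1},
])

```text
time_s: 11.68
position: [0.4639, 0.0224, 0.1272]
tool_rot: [[0.115, 0.993, -0.012], [0.993, -0.115, -0.005], [-0.006, -0.011, -1.0]]
ft_force: [-3.9, 0.6, 7.8]
grip_width: 0.0131
```

Request:
apply_moves([
  {"tx": 0,"ty": 0,"tz": 0.08,"turn": 0,"jaw": -1},
  {"tx": 0,"ty": 0,"tz": 0.08,"turn": 0,"jaw": -1},
  {"tx": 0,"ty": 0,"tz": 0.08,"turn": 0,"jaw": -1},
  {"tx": 0,"ty": 0,"tz": 0.08,"turn": 0,"jaw": -1},
])

```text
time_s: 12.02
position: [0.4638, 0.0224, 0.127]
tool_rot: [[0.115, 0.993, -0.012], [0.993, -0.115, -0.005], [-0.006, -0.011, -1.0]]
ft_force: [-4.0, -0.4, 9.8]
grip_width: 0.0129
```

Request:
apply_moves([
  {"tx": 0,"ty": 0,"tz": 0.05,"turn": 0,"jaw": -1},
  {"tx": 0,"ty": 0,"tz": 0.05,"turn": 0,"jaw": -1},
  {"tx": 0,"ty": 0,"tz": 0.05,"turn": 0,"jaw": -1},
])

```text
time_s: 12.27
position: [0.4638, 0.0224, 0.127]
tool_rot: [[0.115, 0.993, -0.011], [0.993, -0.115, -0.005], [-0.006, -0.011, -1.0]]
ft_force: [-4.5, 0.6, 8.1]
grip_width: 0.0132
```

Both contacts felt giving (~8–9 N, about 1 mm). Release the card and rise.

Request:
apply_moves([
  {"tx": 0,"ty": 0,"tz": 0,"turn": 0,"jaw": -0.6},
  {"tx": 0,"ty": 0,"tz": 0,"turn": 0,"jaw": -0.2},
  {"tx": 0,"ty": 0,"tz": 0,"turn": 0,"jaw": 0},
  {"tx": 0,"ty": 0,"tz": 0,"turn": 0,"jaw": 0},
  {"tx": 0,"ty": 0,"tz": 0,"turn": 0,"jaw": 0},
])

```text
time_s: 12.68
position: [0.464, 0.0224, 0.1269]
tool_rot: [[0.115, 0.993, -0.011], [0.993, -0.115, -0.005], [-0.006, -0.01, -1.0]]
ft_force: [-0.3, 0.0, 0.5]
grip_width: 0.0427
```

Request:
apply_moves([
  {"tx": 0,"ty": 0,"tz": -2,"turn": 0,"jaw": 0},
  {"tx": 0,"ty": 0,"tz": -5,"turn": 0,"jaw": 0},
  {"tx": 0,"ty": 0,"tz": -9,"turn": 0,"jaw": 0},
  {"tx": 0,"ty": 0,"tz": -12,"turn": 0,"jaw": 0},
  {"tx": 0,"ty": 0,"tz": -12,"turn": 0,"jaw": 0},
])

```text
time_s: 13.1
position: [0.4673, 0.0227, 0.2524]
tool_rot: [[0.115, 0.993, -0.0], [0.993, -0.115, -0.007], [-0.007, 0.0, -1.0]]
ft_force: [-0.1, 0.1, 0.7]
grip_width: 0.0426
```

```bash
python3 -c "
from h import *
np.set_printoptions(precision=4,suppress=True)
a=load('scene','P');b=load('side','P');w=load('wrist','R1')
L=(a,338.1,187.0);l=(b,340.7,177.2);R=(a,381.5,164.3);r=(b,340.7,157.4)
W=lambda x,y:(w,285+x/2.8-.3,78+y/2.8-.3,True)
c=np.array([.464,.0225]);ax=np.array([.115,.993])
for q in((L,l),(L,W(156,52)),(R,r),(R,W(90,553))):
    X,e=tri(*q);d=X[:2]-c;print(X,e,'rack y',d@ax,'rack x',d@np.array([.993,-.115]))
"
```

```text
[0.4755 0.1247 0.1642] [np.float64(0.002426840026127077), np.float64(0.0024268400261270857)] rack y 0.1028094732070548 rack x -0.00033766008045286663
[0.477  0.1188 0.1639] [np.float64(0.0009487435651440295), np.float64(0.000948743565144093)] rack y 0.09712724120443614 rack x 0.001786107092995766
[ 0.4573 -0.0587  0.1421] [np.float64(0.02475035905644401), np.float64(0.02475035905644399)] rack y -0.08140599480911126 rack x 0.002658429107960763
[ 0.4541 -0.0708  0.164 ] [np.float64(0.000706195819689252), np.float64(0.0007061958196892638)] rack y -0.09378749916951085 rack x 0.0008648264785685485
```

Request:
apply_moves([
  {"tx": 4,"ty": -0.1,"tz": 0,"turn": 0,"jaw": -1},
  {"tx": 8,"ty": -0.3,"tz": 0,"turn": 0,"jaw": -1},
  {"tx": 12,"ty": -0.3,"tz": 0,"turn": 0,"jaw": -1},
  {"tx": 12.5,"ty": -0.3,"tz": 0,"turn": 0,"jaw": -1},
  {"tx": 12.5,"ty": -0.3,"tz": 0,"turn": 0,"jaw": -1},
], squeeze=40)

```text
time_s: 13.52
position: [0.4784, 0.1491, 0.2508]
tool_rot: [[0.111, 0.994, -0.001], [0.994, -0.111, -0.007], [-0.007, -0.0, -1.0]]
ft_force: [-0.3, -0.9, -0.4]
grip_width: -0.0
```

Request:
apply_moves([
  {"tx": 0,"ty": 0,"tz": 0,"turn": 0,"jaw": -1},
  {"tx": 0,"ty": 0,"tz": 0,"turn": 0,"jaw": -1},
  {"tx": 0,"ty": 0,"tz": 0,"turn": 0,"jaw": -1},
])

```text
time_s: 13.77
position: [0.4784, 0.148, 0.2507]
tool_rot: [[0.112, 0.994, -0.001], [0.994, -0.112, -0.007], [-0.007, -0.001, -1.0]]
ft_force: [0.2, 0.5, 0.6]
grip_width: 0.0
```

Rollers triangulate at z≈0.162, rack y ≈ +97/−94, consistent with a carriage about 4 mm low. Descend outside the left roller.

Request:
apply_moves([
  {"tx": 0,"ty": 0,"tz": 3,"turn": 0,"jaw": -1},
  {"tx": 0,"ty": 0,"tz": 6,"turn": 0,"jaw": -1},
  {"tx": 0,"ty": 0,"tz": 8,"turn": 0,"jaw": -1},
  {"tx": 0,"ty": 0,"tz": 8,"turn": 0,"jaw": -1},
  {"tx": 0,"ty": 0,"tz": 8,"turn": 0,"jaw": -1},
])

```text
time_s: 14.18
position: [0.4784, 0.1467, 0.1707]
tool_rot: [[0.114, 0.994, -0.003], [0.993, -0.114, -0.007], [-0.008, -0.002, -1.0]]
ft_force: [0.1, 0.3, -0.0]
grip_width: 0.0001
```

Request:
apply_moves([
  {"tx": -0.5,"ty": 0,"tz": 0,"turn": 0,"jaw": -1},
  {"tx": -1.0,"ty": 0,"tz": 0,"turn": 0,"jaw": -1},
  {"tx": -1.4,"ty": 0,"tz": 0,"turn": 0,"jaw": -1},
])

```text
time_s: 14.43
position: [0.478, 0.1332, 0.1731]
tool_rot: [[0.114, 0.993, 0.003], [0.993, -0.114, -0.004], [-0.004, 0.003, -1.0]]
ft_force: [0.8, 10.7, 7.5]
grip_width: -0.0001
```

Request:
apply_moves([
  {"tx": -0.2,"ty": 0,"tz": -0.1,"turn": 0,"jaw": -1},
  {"tx": -0.5,"ty": 0,"tz": -0.23,"turn": 0,"jaw": -1},
  {"tx": -0.8,"ty": 0,"tz": -0.35,"turn": 0,"jaw": -1},
])

```text
time_s: 14.68
position: [0.4777, 0.1255, 0.1783]
tool_rot: [[0.115, 0.993, 0.006], [0.993, -0.115, -0.002], [-0.002, 0.006, -1.0]]
ft_force: [-0.3, 6.7, 5.6]
grip_width: -0.0001
```

Request:
apply_moves([
  {"tx": -0.3,"ty": 0,"tz": -0.1,"turn": 0,"jaw": -1},
  {"tx": -0.6,"ty": 0,"tz": -0.17,"turn": 0,"jaw": -1},
  {"tx": -0.9,"ty": 0,"tz": -0.23,"turn": 0,"jaw": -1},
])

```text
time_s: 14.93
position: [0.4771, 0.1165, 0.1816]
tool_rot: [[0.115, 0.993, 0.008], [0.993, -0.115, -0.002], [-0.001, 0.008, -1.0]]
ft_force: [0.0, 4.7, 4.0]
grip_width: 0.0002
```

Request:
apply_moves([
  {"tx": -0.4,"ty": 0,"tz": 0.05,"turn": 0,"jaw": -1},
  {"tx": -0.8,"ty": 0,"tz": 0.1,"turn": 0,"jaw": -1},
  {"tx": -1.2,"ty": 0,"tz": 0.13,"turn": 0,"jaw": -1},
])

```text
time_s: 15.18
position: [0.476, 0.1042, 0.1808]
tool_rot: [[0.115, 0.993, 0.01], [0.993, -0.115, -0.001], [-0.0, 0.01, -1.0]]
ft_force: [0.8, 4.1, 2.9]
grip_width: 0.0
```

Request:
apply_moves([
  {"tx": -0.3,"ty": 0,"tz": 0.05,"turn": 0,"jaw": -1},
  {"tx": -0.6,"ty": 0,"tz": 0.05,"turn": 0,"jaw": -1},
  {"tx": -0.9,"ty": 0,"tz": 0.05,"turn": 0,"jaw": -1},
])

```text
time_s: 15.43
position: [0.4749, 0.0949, 0.1803]
tool_rot: [[0.115, 0.993, 0.01], [0.993, -0.115, -0.002], [-0.0, 0.01, -1.0]]
ft_force: [1.0, 3.7, 3.0]
grip_width: 0.0001
```

Request:
apply_moves([
  {"tx": -0.3,"ty": 0,"tz": 0,"turn": 0,"jaw": -1},
  {"tx": -0.6,"ty": 0,"tz": 0,"turn": 0,"jaw": -1},
  {"tx": -0.9,"ty": -0.05,"tz": 0,"turn": 0,"jaw": -1},
])

```text
time_s: 15.68
position: [0.4733, 0.0857, 0.1798]
tool_rot: [[0.115, 0.993, 0.009], [0.993, -0.115, -0.001], [-0.0, 0.009, -1.0]]
ft_force: [2.2, 4.5, -4.3]
grip_width: -0.0003
```

Request:
apply_moves([
  {"tx": -0.2,"ty": 0,"tz": 0.02,"turn": 0,"jaw": -1},
  {"tx": -0.4,"ty": 0,"tz": 0.03,"turn": 0,"jaw": -1},
  {"tx": -0.6,"ty": 0,"tz": 0.05,"turn": 0,"jaw": -1},
])

```text
time_s: 15.93
position: [0.4723, 0.0797, 0.179]
tool_rot: [[0.115, 0.993, 0.008], [0.993, -0.115, -0.001], [-0.0, 0.008, -1.0]]
ft_force: [1.8, 4.8, -4.2]
grip_width: -0.0002
```

Request:
apply_moves([
  {"tx": -0.15,"ty": -0.02,"tz": 0.05,"turn": 0,"jaw": -1},
  {"tx": -0.3,"ty": -0.05,"tz": 0.08,"turn": 0,"jaw": -1},
  {"tx": -0.45,"ty": -0.05,"tz": 0.1,"turn": 0,"jaw": -1},
])

```text
time_s: 16.18
position: [0.4714, 0.0755, 0.1778]
tool_rot: [[0.115, 0.993, 0.008], [0.993, -0.115, -0.0], [0.001, 0.008, -1.0]]
ft_force: [2.5, 7.0, -5.7]
grip_width: -0.0001
```

Request:
apply_moves([
  {"tx": -0.1,"ty": 0,"tz": 0.05,"turn": 0,"jaw": -1},
  {"tx": -0.2,"ty": 0,"tz": 0.08,"turn": 0,"jaw": -1},
  {"tx": -0.3,"ty": 0,"tz": 0.1,"turn": 0,"jaw": -1},
])

```text
time_s: 16.43
position: [0.4711, 0.0729, 0.1768]
tool_rot: [[0.115, 0.993, 0.009], [0.993, -0.115, 0.001], [0.002, 0.009, -1.0]]
ft_force: [2.4, 8.6, -4.8]
grip_width: -0.0002
```

Request:
apply_moves([
  {"tx": -0.1,"ty": 0,"tz": 0.03,"turn": 0,"jaw": -1},
  {"tx": -0.2,"ty": 0,"tz": 0.06,"turn": 0,"jaw": -1},
])

```text
time_s: 16.6
position: [0.4709, 0.0715, 0.1761]
tool_rot: [[0.115, 0.993, 0.009], [0.993, -0.115, 0.003], [0.004, 0.009, -1.0]]
ft_force: [3.2, 9.1, -3.6]
grip_width: -0.0002
```

Request:
apply_moves([
  {"tx": -0.1,"ty": 0,"tz": 0.03,"turn": 0,"jaw": -1},
  {"tx": -0.15,"ty": 0,"tz": 0.06,"turn": 0,"jaw": -1},
])

```text
time_s: 16.77
position: [0.4709, 0.0706, 0.1756]
tool_rot: [[0.115, 0.993, 0.01], [0.993, -0.115, 0.004], [0.005, 0.009, -1.0]]
ft_force: [1.7, 9.2, -1.1]
grip_width: -0.0
```

Request:
apply_moves([
  {"tx": -0.1,"ty": 0,"tz": 0,"turn": 0,"jaw": -1},
  {"tx": -0.2,"ty": 0,"tz": 0,"turn": 0,"jaw": -1},
])

```text
time_s: 16.93
position: [0.4706, 0.0696, 0.1754]
tool_rot: [[0.115, 0.993, 0.01], [0.993, -0.115, 0.007], [0.008, 0.009, -1.0]]
ft_force: [4.5, 11.4, -6.5]
grip_width: -0.0003
```

Request:
apply_moves([
  {"tx": -0.1,"ty": 0,"tz": 0,"turn": 0,"jaw": -1},
  {"tx": -0.2,"ty": 0,"tz": 0,"turn": 0,"jaw": -1},
])

```text
time_s: 17.1
position: [0.4706, 0.069, 0.1753]
tool_rot: [[0.115, 0.993, 0.011], [0.993, -0.115, 0.011], [0.012, 0.009, -1.0]]
ft_force: [4.6, 16.4, -5.5]
grip_width: 0.0
```

The force rose sharply to 17 N with little travel at about the expected place: left lever at its stop. Back off, lift, cross to the right side.

Request:
apply_moves([
  {"tx": 0.5,"ty": 0,"tz": 0,"turn": 0,"jaw": -1},
  {"tx": 1.2,"ty": 0,"tz": -1,"turn": 0,"jaw": -1},
  {"tx": 1.2,"ty": 0,"tz": -4,"turn": 0,"jaw": -1},
  {"tx": 1.2,"ty": 0,"tz": -7.5,"turn": 0,"jaw": -1},
  {"tx": 1.2,"ty": 0,"tz": -7.5,"turn": 0,"jaw": -1},
])

```text
time_s: 17.52
position: [0.4729, 0.0796, 0.2562]
tool_rot: [[0.114, 0.993, 0.021], [0.993, -0.115, 0.008], [0.01, 0.02, -1.0]]
ft_force: [0.5, -0.6, -0.2]
grip_width: -0.0002
```

```bash
python3 -c "
from h import *
a=shoot('scene','Q');b=shoot('side','Q')
A=cv2.resize(a['im'][150:260,315:405,::-1],None,fx=4.4,fy=4.4,interpolation=cv2.INTER_CUBIC)
B=cv2.resize(b['im'][125:235,300:390,::-1],None,fx=4.4,fy=4.4,interpolation=cv2.INTER_CUBIC)
cv2.imwrite('pics/q1.png',np.hstack([A,B]))"
```

```text
(no output)
```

View pics/q1.png

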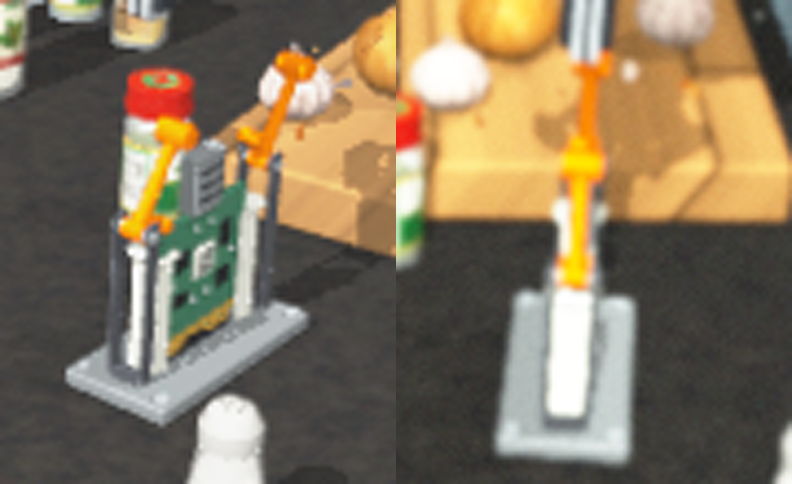

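Nine viewed: left lever leans inward over the card at (160,175), right still open at (285,110), card sits in the guides. Cross over to the right.

Request:
apply_moves([
  {"tx": -3.5,"ty": -0.1,"tz": -0.3,"turn": 0,"jaw": -1},
  {"tx": -7.5,"ty": -0.2,"tz": -0.3,"turn": 0,"jaw": -1},
  {"tx": -11.5,"ty": -0.2,"tz": -0.3,"turn": 0,"jaw": -1},
  {"tx": -15.5,"ty": -0.2,"tz": -0.3,"turn": 0,"jaw": -1},
  {"tx": -18.4,"ty": -0.2,"tz": -0.3,"turn": 0,"jaw": -1},
])

```text
time_s: 18.03
position: [0.4469, -0.1055, 0.2513]
tool_rot: [[0.116, 0.993, 0.011], [0.993, -0.116, 0.009], [0.01, 0.009, -1.0]]
ft_force: [0.5, -0.6, 0.1]
grip_width: 0.0001
```

Request:
apply_moves([
  {"tx": 0,"ty": 0,"tz": 0,"turn": 0,"jaw": -1},
  {"tx": 0,"ty": 0,"tz": 0,"turn": 0,"jaw": -1},
  {"tx": 0,"ty": 0,"tz": 0,"turn": 0,"jaw": -1},
])

```text
time_s: 18.28
position: [0.4465, -0.1051, 0.2505]
tool_rot: [[0.117, 0.993, 0.009], [0.993, -0.117, 0.01], [0.011, 0.008, -1.0]]
ft_force: [0.2, 0.1, -0.7]
grip_width: -0.0003
```

Request:
apply_moves([
  {"tx": 0,"ty": 0.25,"tz": 3,"turn": 0,"jaw": -1},
  {"tx": 0,"ty": 0.25,"tz": 6,"turn": 0,"jaw": -1},
  {"tx": 0,"ty": 0.25,"tz": 8,"turn": 0,"jaw": -1},
  {"tx": 0,"ty": 0.25,"tz": 8,"turn": 0,"jaw": -1},
  {"tx": 0,"ty": 0.25,"tz": 8,"turn": 0,"jaw": -1},
])

```text
time_s: 18.7
position: [0.4496, -0.1035, 0.1704]
tool_rot: [[0.115, 0.993, 0.007], [0.993, -0.115, 0.01], [0.011, 0.006, -1.0]]
ft_force: [0.8, -0.2, 1.2]
grip_width: -0.0
```

Request:
apply_moves([
  {"tx": 0.5,"ty": 0,"tz": 0,"turn": 0,"jaw": -1},
  {"tx": 0.9,"ty": 0,"tz": 0,"turn": 0,"jaw": -1},
  {"tx": 1.2,"ty": 0,"tz": 0,"turn": 0,"jaw": -1},
])

```text
time_s: 18.95
position: [0.4515, -0.0911, 0.1718]
tool_rot: [[0.114, 0.993, 0.009], [0.993, -0.114, 0.009], [0.01, 0.008, -1.0]]
ft_force: [-0.2, -9.3, 5.9]
grip_width: 0.0001
```

Request:
apply_moves([
  {"tx": 0.2,"ty": 0,"tz": -0.1,"turn": 0,"jaw": -1},
  {"tx": 0.5,"ty": 0,"tz": -0.23,"turn": 0,"jaw": -1},
  {"tx": 0.8,"ty": 0,"tz": -0.38,"turn": 0,"jaw": -1},
])

```text
time_s: 19.2
position: [0.4527, -0.0839, 0.1768]
tool_rot: [[0.114, 0.993, 0.011], [0.993, -0.114, 0.006], [0.007, 0.01, -1.0]]
ft_force: [-2.7, -6.0, 4.5]
grip_width: -0.0001
```

Request:
apply_moves([
  {"tx": 0.3,"ty": 0,"tz": -0.1,"turn": 0,"jaw": -1},
  {"tx": 0.6,"ty": 0,"tz": -0.2,"turn": 0,"jaw": -1},
  {"tx": 0.9,"ty": 0,"tz": -0.27,"turn": 0,"jaw": -1},
])

```text
time_s: 19.45
position: [0.454, -0.0753, 0.1805]
tool_rot: [[0.114, 0.993, 0.012], [0.993, -0.114, 0.004], [0.005, 0.012, -1.0]]
ft_force: [-1.9, -5.5, 4.6]
grip_width: -0.0
```

Request:
apply_moves([
  {"tx": 0.4,"ty": 0,"tz": -0.02,"turn": 0,"jaw": -1},
  {"tx": 0.8,"ty": 0,"tz": -0.02,"turn": 0,"jaw": -1},
  {"tx": 1.2,"ty": 0,"tz": 0,"turn": 0,"jaw": -1},
])

```text
time_s: 19.7
position: [0.456, -0.0635, 0.1815]
tool_rot: [[0.114, 0.993, 0.015], [0.993, -0.114, 0.002], [0.004, 0.014, -1.0]]
ft_force: [-0.9, -4.1, 4.2]
grip_width: -0.0001
```

Request:
apply_moves([
  {"tx": 0.4,"ty": 0,"tz": 0.03,"turn": 0,"jaw": -1},
  {"tx": 0.8,"ty": 0,"tz": 0.06,"turn": 0,"jaw": -1},
  {"tx": 1.2,"ty": 0,"tz": 0.07,"turn": 0,"jaw": -1},
])

```text
time_s: 19.95
position: [0.4576, -0.0512, 0.181]
tool_rot: [[0.114, 0.993, 0.015], [0.993, -0.114, 0.002], [0.004, 0.015, -1.0]]
ft_force: [-0.1, -3.9, 3.4]
grip_width: 0.0002
```

Request:
apply_moves([
  {"tx": 0.4,"ty": 0,"tz": 0.03,"turn": 0,"jaw": -1},
  {"tx": 0.8,"ty": 0,"tz": 0.07,"turn": 0,"jaw": -1},
  {"tx": 1.1,"ty": 0,"tz": 0.1,"turn": 0,"jaw": -1},
])

```text
time_s: 20.2
position: [0.4588, -0.0397, 0.1798]
tool_rot: [[0.114, 0.993, 0.015], [0.994, -0.114, 0.002], [0.004, 0.015, -1.0]]
ft_force: [0.8, -4.9, -0.6]
grip_width: 0.0001
```

Request:
apply_moves([
  {"tx": 0.2,"ty": 0,"tz": 0.04,"turn": 0,"jaw": -1},
  {"tx": 0.4,"ty": 0,"tz": 0.08,"turn": 0,"jaw": -1},
  {"tx": 0.6,"ty": 0,"tz": 0.12,"turn": 0,"jaw": -1},
])

```text
time_s: 20.45
position: [0.4595, -0.0337, 0.1783]
tool_rot: [[0.114, 0.993, 0.014], [0.994, -0.114, 0.002], [0.004, 0.014, -1.0]]
ft_force: [0.8, -5.0, -3.1]
grip_width: -0.0002
```

rack y −56.6; continue in smaller steps.

Request:
apply_moves([
  {"tx": 0.15,"ty": 0,"tz": 0.03,"turn": 0,"jaw": -1},
  {"tx": 0.3,"ty": 0,"tz": 0.06,"turn": 0,"jaw": -1},
  {"tx": 0.45,"ty": 0,"tz": 0.09,"turn": 0,"jaw": -1},
])

```text
time_s: 20.7
position: [0.4598, -0.0292, 0.177]
tool_rot: [[0.114, 0.993, 0.013], [0.994, -0.114, 0.002], [0.004, 0.013, -1.0]]
ft_force: [1.2, -5.7, -4.5]
grip_width: -0.0001
```

Request:
apply_moves([
  {"tx": 0.1,"ty": 0,"tz": 0.03,"turn": 0,"jaw": -1},
  {"tx": 0.2,"ty": 0,"tz": 0.05,"turn": 0,"jaw": -1},
  {"tx": 0.3,"ty": 0,"tz": 0.07,"turn": 0,"jaw": -1},
])

```text
time_s: 20.95
position: [0.4601, -0.0269, 0.1761]
tool_rot: [[0.114, 0.993, 0.013], [0.994, -0.114, 0.001], [0.002, 0.013, -1.0]]
ft_force: [1.5, -9.8, -3.8]
grip_width: -0.0
```

Request:
apply_moves([
  {"tx": 0.1,"ty": 0,"tz": 0.03,"turn": 0,"jaw": -1},
  {"tx": 0.2,"ty": 0,"tz": 0.05,"turn": 0,"jaw": -1},
])

```text
time_s: 21.12
position: [0.4602, -0.0256, 0.1755]
tool_rot: [[0.114, 0.993, 0.012], [0.993, -0.114, -0.001], [0.0, 0.012, -1.0]]
ft_force: [0.5, -9.3, -2.8]
grip_width: 0.0001
```

Request:
apply_moves([
  {"tx": 0.1,"ty": 0,"tz": 0,"turn": 0,"jaw": -1},
  {"tx": 0.2,"ty": 0,"tz": 0,"turn": 0,"jaw": -1},
])

```text
time_s: 21.28
position: [0.4603, -0.0247, 0.1752]
tool_rot: [[0.114, 0.993, 0.011], [0.993, -0.114, -0.004], [-0.002, 0.012, -1.0]]
ft_force: [0.1, -13.0, -5.3]
grip_width: 0.0001
```

Request:
apply_moves([
  {"tx": 0.1,"ty": 0,"tz": 0,"turn": 0,"jaw": -1},
  {"tx": 0.2,"ty": 0,"tz": 0,"turn": 0,"jaw": -1},
])

```text
time_s: 21.45
position: [0.4604, -0.024, 0.175]
tool_rot: [[0.114, 0.993, 0.01], [0.993, -0.114, -0.007], [-0.005, 0.011, -1.0]]
ft_force: [-0.9, -15.9, -5.8]
grip_width: -0.0001
```

Request:
apply_moves([
  {"tx": 0.1,"ty": 0,"tz": 0,"turn": 0,"jaw": -1},
  {"tx": 0.15,"ty": 0,"tz": 0,"turn": 0,"jaw": -1},
])

```text
time_s: 21.62
position: [0.4605, -0.0239, 0.1748]
tool_rot: [[0.114, 0.993, 0.01], [0.993, -0.114, -0.01], [-0.009, 0.011, -1.0]]
ft_force: [-1.0, -15.5, -2.8]
grip_width: 0.0003
```

Request:
apply_moves([
  {"tx": -0.5,"ty": 0,"tz": 0,"turn": 0,"jaw": -1},
  {"tx": -1.2,"ty": 0,"tz": -1,"turn": 0,"jaw": -1},
  {"tx": -1.2,"ty": 0,"tz": -4,"turn": 0,"jaw": -1},
  {"tx": -1.2,"ty": 0,"tz": -8,"turn": 0,"jaw": -1},
  {"tx": -1.2,"ty": 0,"tz": -11,"turn": 0,"jaw": -1},
])

```text
time_s: 22.03
position: [0.4577, -0.0342, 0.2873]
tool_rot: [[0.114, 0.993, 0.01], [0.993, -0.114, -0.009], [-0.008, 0.011, -1.0]]
ft_force: [1.2, -0.1, -0.4]
grip_width: -0.0001
```

Request:
apply_moves([
  {"tx": 0,"ty": 0,"tz": -2,"turn": 0,"jaw": -1},
  {"tx": -3,"ty": 0,"tz": -4,"turn": 0,"jaw": -1},
  {"tx": -4,"ty": 2,"tz": -5,"turn": 0,"jaw": -1},
  {"tx": -4,"ty": 2,"tz": -5,"turn": 0,"jaw": -1},
])

```text
time_s: 22.37
position: [0.4743, -0.0774, 0.3396]
tool_rot: [[0.116, 0.993, 0.014], [0.993, -0.115, -0.009], [-0.008, 0.015, -1.0]]
ft_force: [-0.1, -0.4, -1.5]
grip_width: 0.0004
```

```bash
python3 -c "
from h import *
a=shoot('scene','Z');b=shoot('side','Z');w=shoot('wrist','Z')
c=np.array([.464,.0225]);ax=np.array([.115,.993])
A=cv2.resize(a['im'][150:250,315:405,::-1],None,fx=4.4,fy=4.4,interpolation=cv2.INTER_CUBIC)
u,v=map(int,proj(w,[.464,.0225,.15],True)); print(u,v,telemetry.observe()['position'])
u0=max(0,u-45);v0=max(0,v-55)
i=w['im'][v0:v0+110,u0:u0+90,::-1]; B=cv2.resize(i,(360,440),interpolation=cv2.INTER_CUBIC);print(u0,v0)
cv2.imwrite('pics/z1.png',np.hstack([A,B]))"
```

```text
300 86 [ 0.47205724 -0.07508387  0.33697951]
255 31
```

View pics/z1.png

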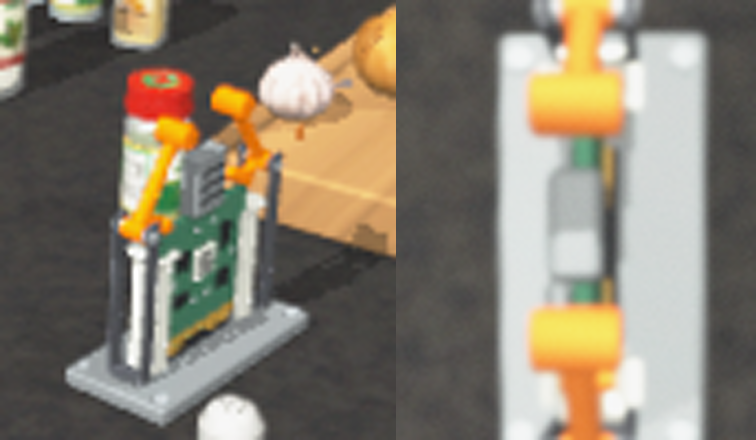

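Ten viewed: both levers lean inward, rollers at (575,104) and (575,337) in the wrist crop, tab between them. Checking their spacing (58 mm when fully closed, 63 at 1.15 rad).

```bash
python3 -c "
from h import *
w=load('wrist','Z');a=load('scene','Z')
P=[(255+(575-396)/4-.4,31+y/4-.4) for y in(104,337)]
c=np.array([.464,.0225]);ax=np.array([.115,.993])
for p in P:
  for z in(.160,.164): print(z,(world(w,*p,z,True)[:2]-c)@ax)
for p,q in zip(P,((315+176/4.4-.4,150+134/4.4-.4),(315+232/4.4-.4,150+103/4.4-.4))):
  X,e=tri((w,*p,True),(a,*q)); print(X,e,(X[:2]-c)@ax)
b=load('side','Z')
for s,n,pts in((a,'scene',((366,262),(350,190),(267,220))),(b,'side',((394,242),(298,170),(253,233)))):
  o=load(n,0); print(n,[np.round(1e3*np.linalg.norm(world(s,*q)-world(o,*q)),1) for q in pts])
"
```

```text
0.16 0.02913848378185791
0.164 0.028538125316513688
0.16 -0.028007699641647437
0.164 -0.027850681536890368
[0.46816102 0.05198284 0.15951555] [np.float64(0.0009826760800951187), np.float64(0.0009826760800951766)] 0.029754974875693115
[ 0.461585   -0.00473576  0.16014635] [np.float64(0.0012006299856338629), np.float64(0.001200629985633973)] -0.02732283121745464
scene [np.float64(0.3), np.float64(219.1), np.float64(0.6)]
side [np.float64(5.3), np.float64(3.2), np.float64(0.0)]
```

Spacing is 57 mm and height 0.160 m, so both levers are at their stops. The 219 mm jar reading comes from the left lever now covering that pixel; the side view shows 3 mm, within noise. Handing in.

```bash
python3 -c "
from rig import close_job
print(close_job())"
```

```text
the job is handed in; nothing more can be done
None
```

The card is in the rack with both levers closed against their stops, and I handed the job in at about 22.5 s of the 72 s allowed. `close_job()` gives no verdict, so these are my own checks.

**What I did:** I gripped the tab, lifted the card from the stand and turned it about 8° to match the rack. I then slid it down until the force rose from about 1.5 N to 8–9 N. The highest single reading was 9.8 N, or about 11 N counting the card's weight, against the 10 N guideline. I judged that to be about 1 mm of give on the contacts, which sit about 4 mm lower than nominal. After releasing the card I swung the left lever and then the right lever inward with the closed fingers. Both were pushed until they stopped moving, with readings peaking at 17–18 N.

**Last checks:**
- **Levers:** the rollers are at +29 and −28 mm along the rack and 0.160 m high, which matches fully closed.
- **Card and arm:** the card stands in the guides with its tab between the rollers. The gripper is clear of everything.
- **Bystanders:** depth readings at the salt shaker and the tin differ from the start by 5 mm or less. The scene-camera reading for the spice jar disagreed, at 219 mm. I put that down to the closed lever blocking the view. The side view gives 3 mm for the jar, and the pictures show it standing in place.
- **Not checked directly:** I never read how far the contacts are pressed, either by hand or after the levers closed. The 1 mm by hand is inferred from force and travel, and the final seating from the lever positions.

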